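# Store the short spectacle temple, then hold the long one against a sprung stop

### The job

Two loose look-alike black spectacle side arms lie directly on the green mat: put the short one flat into the empty shorter row of the parts tray and let go of it. Then lay the long one flat on the screwing jig along the line on its bed, metal hinge end square against the middle of the steel sprung stop, and push the stop back with it until the tip of the red pointer stands in the green band, without ever driving the stop to the end of its travel. Finish while you are still gripping it and keeping up that steady push, so that a colleague can fit the hinge screw, and leave the temple already in the tray, the spray bottle, the spectacle case and the screwdriver where they are.

Things in the scene. Friction and masses are not known exactly. Their poses are not given: they have to be found in the camera images.
- long_temple: Long loose spectacle side arm (temple), black, 149 mm overall, 8 mm thick, about 30 g, lying on its side. Origin: underside, middle line of the straight part; +x runs to the metal hinge end, z up. Straight part 16 mm wide, x = -50 to 47 mm, then a steel hinge barrel (14 mm wide), front at x = 55; the ear end (13 mm wide) bends 26 degrees towards -y, to x = -94 mm.
- long_temple_hinge (a point): Front of the long temple's hinge barrel, the point that meets the stop: 55 mm ahead of its origin and 4 mm above its underside.
- short_temple: Short loose spectacle side arm (temple), black, 107 mm overall, 8 mm thick, about 24 g, lying on its side. Origin: underside, middle line of the straight part; +x runs to the metal hinge end, z up. Straight part 16 mm wide, x = -32 to 32 mm, then a steel hinge barrel (14 mm wide), front at x = 40; the ear end (13 mm wide) bends 26 degrees towards -y, to x = -67 mm.
- tray: Grey parts tray with white walls, fixed, 183 x 162 mm; walls 10 mm high, 4 mm thick; floor 4 mm. Origin: centre of its underside, z up. Two rows run along its x: the empty short row on the +y side, shortened at the -x end by a blue filler block, and the long row on the -y side, where another long temple already lies.
- short_row (a point): Centre of the floor of the empty short row, 4 mm above the mat; axes as the tray. The row is 140 mm long (x) and 75 mm wide (y) inside; its walls rise 6 mm above this floor. The short temple fits lengthwise, either way round, with about 16 mm to spare at each end when its overall middle (14 mm behind its origin) is at this point.
- jig: Screwing jig, fixed: aluminium base 285 x 70 x 8 mm with a dark line along its bed and a grey housing at the +x end (46 mm wide, x = 100 to 175 mm, top 40 mm above the mat). Origin: at mat height under the line, 60 mm short of the stop's face at rest. +x runs along the line towards the stop: the push direction; z up.
- bed (a point): The jig's origin raised to the top of the bed, 8 mm above the mat; axes as the jig. The flat bed is free from x = -105 to +60 mm.
- stop_face (a point): Middle of the face of the stop, 4 mm above the bed; it moves with the stop, axes as the jig. The stop is a steel block 36 mm wide, from 2 mm to 28 mm above the bed, facing the jig's -x.
- stop (a joint): How far the stop is pushed back along the jig's +x, in m: 0 at rest, 0.030 at the end. Its spring pushes back with 2 N plus 0.5 N per mm. The red pointer rides on the stop; its tip is over the green band on the housing's top from 0.010 to 0.020 (7 to 12 N) and over the yellow from 0.027, which counts as the end of its travel.
- stored_temple: Bystander: another long black temple (149 mm) lying in the tray's long row; origin and axes as the long temple.
- spray: Bystander: small white spray bottle, 32 mm across, 115 mm high, upright; origin at the centre of its underside.
- case: Bystander: brown spectacle case, 62 x 155 x 36 mm, long along its y; origin at the centre of its underside.
- driver: Bystander: screwdriver 130 mm long lying on the mat along its own x; origin on its underside.
There are look-alikes about, which are no part of the job. What is shaped like the short_temple but pink is not meant.

How it is judged (in metres and radians):
On the way, in this order (a step that is already met when the one before it is completed fails the run):
1. the short temple lies flat in the empty short row, let go (x of short_temple in the frame of short_row between -0.04 and 0.04 m and y of short_temple in the frame of short_row between -0.035 and 0.035 m and z of short_temple in the frame of short_row between -0.003 and 0.003 m and angle between short_temple's own z axis and vertical below 0.04 rad and contact force between the fingers and short_temple below 0.05 N and linear speed of short_temple below 0.02 m/s), for 0.2 s.
2. the gripped long temple, flat on the bed, pushes the stop into the green band with its hinge end (value of joint stop between 0.0095 and 0.0205 m and contact force between long_temple and stop between 5 and 14 N and x of long_temple_hinge in the frame of stop_face between -0.004 and 0.003 m and y of long_temple_hinge in the frame of bed between -0.009 and 0.009 m and z of long_temple in the frame of bed between -0.003 and 0.005 m and angle between the x axis of long_temple and the x axis of jig, either way round below 0.14 rad and angle between long_temple's own z axis and vertical below 0.08 rad and contact force between the fingers and long_temple above 3 N and linear speed of long_temple below 0.01 m/s), for 0.4 s.
At the end, for the whole second after the job is handed in: Short temple flat (3 mm, 0.04 rad), still and released in the short row (origin within 40 x 35 mm of its centre). Long temple gripped, still, flat on the bed (5 mm, 0.08 rad), in line (0.14 rad, hinge within 9 mm), pressing the stop with 5 to 14 N, the stop pushed back 9.5 to 20.5 mm (all of step 1 and all of step 2); the arm keeps its last pose, push and grip.
It fails at once if the stop was driven to the end of its travel (beyond 27 mm) (value of joint stop above 0.027 m).
It fails at once if a bystander was moved by more than 15 mm (distance of any of stored_temple, spray, case, driver from where it was at the start of the episode above 0.015 m).
It also fails if it takes over 51 s, if anything falls off the work surface, if the arm or the gripper's body presses on something with over 40 N, if the wrist force passes 120 N, or if a joint passes its speed limit or range.

### The arm

A 7-joint arm with a two-finger parallel gripper is mounted at the origin on the work surface. World frame = base frame: x ahead of the robot, y to its left, z up, the work surface at z = 0. Lengths are in mm, angles in rad, forces in N, time in s.
With the tool pointing down it reaches from about 425 to 1025 mm from the base axis. Payload 9.4 kg.
Tool frame: the origin (TCP) lies on the centre line of the jaws, within the pads' length; the fingertips stand 22 mm ahead of it and the grasp point (between the pads) lies 3 mm ahead of it; z points along the fingers, y is the line along which they close (so a half turn about z gives the same grasp; the last joint's range is limited). The gripper opens to 93 mm and grips with 3 to 60 N. Pads are 15 mm wide; open, the fingers measure 128 mm over their backs; the gripper's body (75 mm by 188 mm) begins 65 mm behind the grasp point.
Start: joints at [1.269, 0.599, -0.003, 1.599, 0.002, 0.943, -0.08], TCP at [161.602, -706.76, 240.618] pointing down, gripper open.
Joint ranges: [-2.57, 2.57], [-0.35, 1.97], [-1.29, 1.29], [0.11, 2.56], [-1.05, 4.19], [0.11, 1.86], [-2.63, 2.63]. Speed limits (rad/s): [2.22, 2.22, 3.01, 3.01, 3.14, 3.14, 3.14].

### API

Orientations are given as [roll, pitch, yaw] about the fixed x, y, z axes, in that order (R = Rz(yaw) Ry(pitch) Rx(roll)).
In Python, from cell import ctrl gives the robot as it stands.
- The arm moves only by the tool send_rows, never from a script. Its arguments are lists of equal length, an entry for each row: "translation": the shift along the world's x, y, z in m, a list of three; "rot": the turn, a rotation vector about the world's x, y, z in rad, a list of three. A call has exactly 5 rows; each row shifts and turns the commanded pose from where the row before left it; what a row does not reach is not made up. A row lasts 1/8 s, in which the tool goes at most 62.5 mm and 10.7 degrees, less where a joint would pass 70% of its speed; a pose out of reach is approached as far as the arm can. A call with a gripper value outside its range is refused whole. "hand" is the finger opening in m, from 0 to 0.093, set as the call begins (left out, the last holds). The fingers move at their own pace and stop on an object; "grip_force" is the grip in N (left out, the last holds). Time passes only in rows, so rows that do not move let the fingers close, or fill a call up. It gives the time, the measured TCP pose, the force, the opening and the grip force at its end, in the units of the state.
- ctrl.read_state(): the state, without advancing time (a new reading comes with each control period).
- ctrl.grab_frame(name): name is "side" or "top"; returns a dict with "image" (384x512x3 uint8, red, green, blue), "mtx" (3x3 intrinsics, pixels), "world_from_camera" (4x4, takes a point from camera to world coordinates). Camera axes: x right, y up, looking along -z (the intrinsics and any distortion apply to the point x, -y, -z); pixel columns grow to the right and rows downward; lengths in mm; the calibration is good to about 2 mm. A picture is of the moment at which its call begins. There is no depth.
- ctrl.sign_off(): hands the job in; it is judged then, once.
The state is a dict: "time": time; "qpos": joint angles; "dq": joint speeds; "joint_efforts": joint torques, N m; "position": TCP position; "eef_rot": TCP orientation; "ft_force": force on the tool from outside, world axes, zero at the start; "torque": the same for the moment, N m; "grip_width": finger opening in mm; "gripper_force": force on a finger pad.
Only numpy, scipy, OpenCV 4.12 (cv2) and the standard library are available. Lean on these libraries where they do the work, as an engineer would, in place of code of your own. Each camera call takes 0.05 s, during which the arm holds its last target. There are 200 camera calls.

## Working session

There is one attempt and no reset: what is moved stays moved. The work goes in short steps, Python scripts to look and compute and a tool call to move; the robot and the scene stay as the last step left them, time stands still between calls to the robot, and variables do not carry over. Pictures are saved under pics/ and viewed, at most 10 in all, crops included, and the job is handed in when it is done.

Besides the shell and the picture viewer there is one more tool, called as name(argument=value, ...) on one line, values as JSON. send_rows: Moves the arm, as the interface text tells. Its arguments: {"type":"object","properties":{"translation":{"type":"array"},"rot":{"type":"array"},"hand":{"type":"number"},"grip_force":{"type":"number"}},"required":["translation","rot"]}

```bash
mkdir -p pics; ls; python3 - <<'E'
from cell import ctrl
import cv2,numpy as np
for n in("top","side"):
    f=ctrl.grab_frame(n); cv2.imwrite(f"pics/{n}0.png",cv2.resize(f["image"][:,:,::-1],None,fx=1.5,fy=1.5,interpolation=cv2.INTER_CUBIC))
    np.savez(f"pics/{n}0.npz",**{k:v for k,v in f.items()})
    print(f.keys(),f["mtx"].round(1).tolist(),f["world_from_camera"].round(3).tolist())
print(ctrl.read_state())
E
```

```text
pics
dict_keys(['image', 'mtx', 'world_from_camera']) [[441.3, 0.0, 258.1], [0.0, 441.3, 193.5], [0.0, 0.0, 1.0]] [[-0.014, 0.985, -0.173, 373.318], [-1.0, -0.015, -0.005, 10.849], [-0.008, 0.173, 0.985, 1141.58], [0.0, 0.0, 0.0, 1.0]]
dict_keys(['image', 'mtx', 'world_from_camera']) [[350.0, 0.0, 259.9], [0.0, 350.0, 186.4], [0.0, 0.0, 1.0]] [[-0.987, 0.088, -0.132, 457.847], [-0.158, -0.495, 0.855, 841.668], [0.01, 0.865, 0.502, 561.804], [0.0, 0.0, 0.0, 1.0]]
{'time': 0.1, 'qpos': array([ 1.26932478,  0.60004158, -0.00250852,  1.60003627,  0.00182174,
        0.94289158, -0.07981315]), 'dq': array([ 0.00103983, -0.0028893 ,  0.00112185, -0.00201531, -0.0011827 ,
       -0.00025627,  0.0012823 ]), 'joint_efforts': array([ 5.58671876e-03, -7.66552162e+01,  1.50243346e+00, -2.52935064e+01,
       -5.23302192e-02,  1.36429243e-02,  5.93017467e-05]), 'position': array([ 161.46554872, -706.38503479,  239.85422605]), 'eef_rot': array([-3.14022693e+00,  1.65704748e-04,  2.24800998e-01]), 'ft_force': array([ 0.25267213,  0.39875796, -0.19334298]), 'torque': array([0.02520254, 0.01164503, 0.06964055]), 'gripper_force': 0.0, 'grip_width': 92.79017216793973}
```

View pics/top0.png

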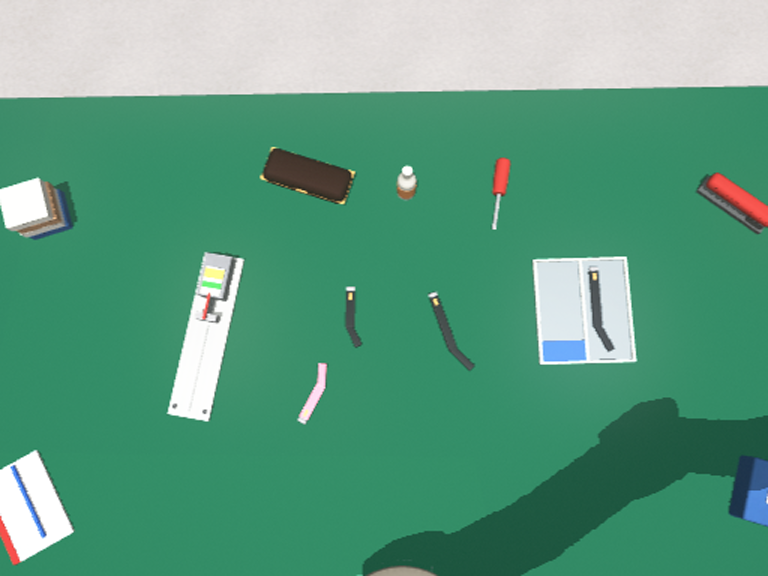

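View pics/side0.png

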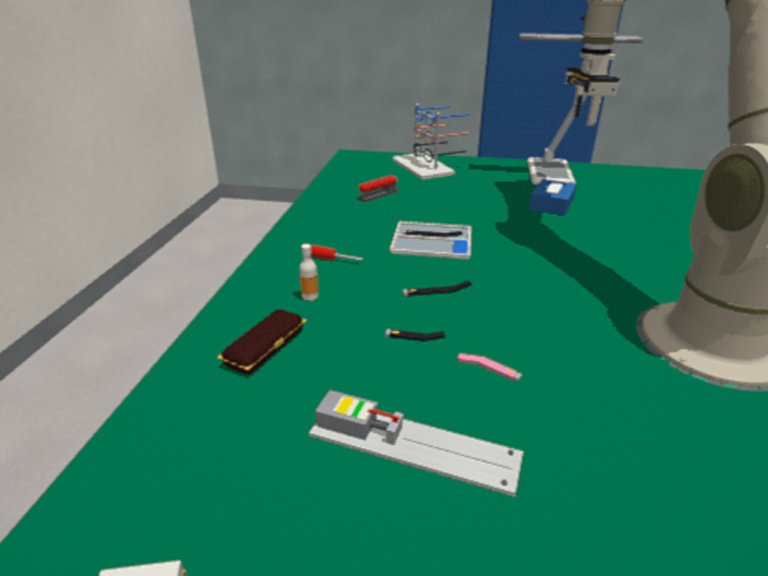

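Candidates in the 1.5x top picture: short black temple (352,315), long black temple (450,330), pink look-alike (312,393), and the stored long temple in the tray (600,310). I choose (352,315) for the short one and (450,330) for the long one. Next I measure both and check them in one crop.

```bash
cat > h.py <<'E'
import cv2,numpy as np
def load(n):
    return dict(np.load(f"pics/{n}.npz"))
def cast(f,uv,z):
    uv=np.atleast_2d(uv).astype(float);K=f["mtx"];T=f["world_from_camera"]
    d=np.c_[(uv[:,0]-K[0,2])/K[0,0],-(uv[:,1]-K[1,2])/K[1,1],-np.ones(len(uv))]@T[:3,:3].T
    return (T[:3,3]+d*((z-T[2,3])/d[:,2])[:,None])[:,:2]
def nongreen(f):
    h=cv2.cvtColor(f["image"],cv2.COLOR_RGB2HSV)
    return (~((h[...,0]>60)&(h[...,0]<95)&(h[...,1]>100))).astype(np.uint8)
def comp(f,uv,m=None):
    m=nongreen(f) if m is None else m
    n,l,s,c=cv2.connectedComponentsWithStats(m)
    k=l[int(uv[1]),int(uv[0])]
    if k==0:
        ys,xs=np.nonzero(m); i=np.argmin((xs-uv[0])**2+(ys-uv[1])**2); k=l[ys[i],xs[i]]
    return l==k
def temple(f,uv,L,z=6,m=None):
    """pose from mask: axis fit to the straight part, hinge = far end in +x"""
    front,back=(55,-50) if L>120 else (40,-32)
    ys,xs=np.nonzero(comp(f,uv,m)); P=cast(f,np.c_[xs,ys],z)
    c=P.mean(0); u=np.linalg.svd(P-c)[2][0]
    bright=f["image"][ys,xs].sum(1).astype(float)
    t=(P-c)@u
    if bright[t>np.percentile(t,85)].mean()<bright[t<np.percentile(t,15)].mean(): u=-u
    for _ in range(6):
        t=P@u; hi=t.max()+.0
        S=P[(t>hi-front+back+3)&(t<hi-4)]
        cs=S.mean(0); v=np.linalg.svd(S-cs)[2][0]; u=v*np.sign(v@u)
    t=(P-cs)@u; org=cs+u*(t.max()-front)
    side=((P-cs)@np.array([-u[1],u[0]]))[t<t.min()+10].mean()
    return org,np.arctan2(u[1],u[0]),np.ptp(t),side,len(P)
E
python3 - <<'E'
from h import *
f=load("top0")
for n,uv,L in(("short",(234,205),107),("long",(298,215),149)):
    print(n,[np.round(x,3) for x in temple(f,uv,L)])
for n,uv,z in(("jig",(125,260),8),("tray",(375,205),10)):
    c=comp(f,uv); ys,xs=np.nonzero(c)
    P=cast(f,np.c_[xs,ys],z).astype(np.float32); r=cv2.minAreaRect(P); print(n,r,cv2.boxPoints(r).round(1).tolist())
h=cv2.cvtColor(f["image"],cv2.COLOR_RGB2HSV)
b=((h[...,0]>98)&(h[...,0]<120)&(h[...,1]>120)).astype(np.uint8)
ys,xs=np.nonzero(comp(f,(376,233),b)); print("filler",cv2.minAreaRect(cast(f,np.c_[xs,ys],10).astype(np.float32)))
a=cv2.resize(f["image"][150:290,100:330,::-1],None,fx=3.4,fy=3.4,interpolation=cv2.INTER_CUBIC); cv2.imwrite("pics/crop1.png",a)
g=load("side0")
for n,uv,L in(("short",(276,223),107),("long",(290,193),149)):
    print("side",n,[np.round(x,3) for x in temple(g,uv,L)])
E
```

```text
short [array([540.977,  81.78 ]), np.float64(-0.037), np.float64(102.079), np.float64(-12.816), np.int64(222)]
long [array([516.46 , -77.751]), np.float64(0.324), np.float64(146.452), np.float64(-16.598), np.int64(330)]
jig ((501.04388427734375, 329.60833740234375), (73.93453979492188, 285.91162109375), 79.1762466430664) [[353.70001220703125, 320.1000061035156], [634.5, 266.5], [648.4000244140625, 339.1000061035156], [367.6000061035156, 392.79998779296875]]
tray ((534.0087890625, -320.20452880859375), (185.04344177246094, 166.52490234375), 0.9256682395935059) [[440.20001220703125, -238.39999389648438], [442.79998779296875, -405.0], [627.9000244140625, -402.0], [625.2000122070312, -235.5]]
filler ((464.0403137207031, -282.2159729003906), (69.7548599243164, 33.231605529785156), 89.1632080078125)
side short [array([543.356,  82.84 ]), np.float64(-0.018), np.float64(103.077), np.float64(-12.454), np.int64(168)]
side long [array([519.301, -76.745]), np.float64(0.309), np.float64(146.513), np.float64(-16.64), np.int64(157)]
```

View pics/crop1.png

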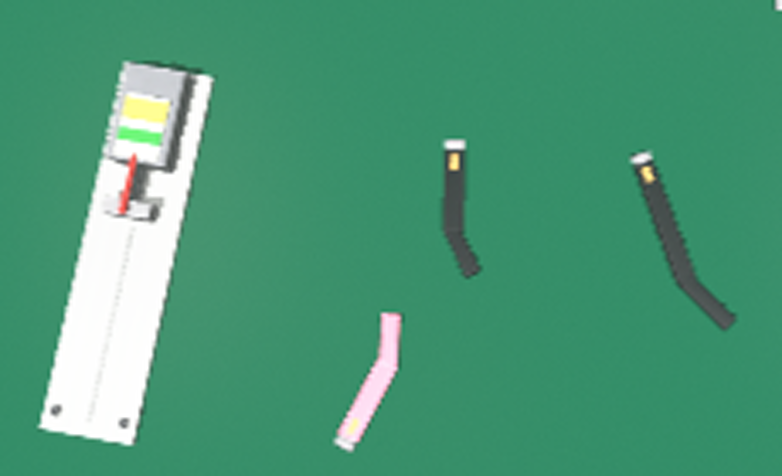

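The crop confirms it: the black short temple is at (455,205) and the black long one at (670,240), both with the steel hinge end up. The pink one at (370,380) is excluded. The tray, filler and jig sizes also agree with the description. I'll start travelling towards the short temple with the tool yaw near pi, to keep the last joint in range.

send_rows(translation=[[0.04, 0.04, 0], [0.04, 0.04, 0], [0.04, 0.04, 0], [0.04, 0.04, 0], [0.04, 0.04, 0]], rot=[[0, 0, 0.17], [0, 0, 0.17], [0, 0, 0.17], [0, 0, 0.17], [0, 0, 0.17]], hand=0.06, grip_force=25)

```text
time: 0.72
position: [362.6, -505.3, 240.5]
eef_rot: [-3.141, -0.0, 1.08]
ft_force: [0.9, -0.6, -0.7]
grip_width: 60.1
gripper_force: 0.0
```

```bash
python3 - <<'E'
from h import *
f=load("top0"); img=f["image"].astype(int)
a0=-0.188; 
c=comp(f,(125,260)); ys,xs=np.nonzero(c); P=cast(f,np.c_[xs,ys],8)
for _ in range(4):
    u=np.array([np.cos(a0),np.sin(a0)]); w=np.array([-u[1],u[0]])
    t=P@u; s=P@w; t0=np.percentile(t,0.2)
    m=[];
    for k in np.arange(10,155,6):
        q=s[(t>t0+k)&(t<t0+k+6)]; m.append((t0+k+3,(q.max()+q.min())/2,q.max()-q.min()))
    m=np.array(m); p=np.polyfit(m[:,0],m[:,1],1); a0+=np.arctan(p[0])
u=np.array([np.cos(a0),np.sin(a0)]); w=np.array([-u[1],u[0]]); t=P@u; t0=np.percentile(t,.2)
print("edge mid: yaw",a0,"width",m[:,2].mean(),"origin",u*(t0+110)+w*(m[:,1].mean()))
# dark line: darkest pixel near axis
V=img.sum(2)[ys,xs]; s=P@w; s0=m[:,1].mean()
L=[]
for k in np.arange(15,150,3):
    i=(t>t0+k)&(t<t0+k+3)&(abs(s-s0)<12)
    wt=np.clip(np.median(V[i])-V[i]-8,0,None)
    if wt.sum()>0: L.append((t0+k+1.5,(wt*s[i]).sum()/wt.sum()))
L=np.array(L); p=np.polyfit(L[:,0],L[:,1],1); r=L[:,1]-np.polyval(p,L[:,0]); k=abs(r)<2; p=np.polyfit(L[k,0],L[k,1],1)
yaw=a0+np.arctan(p[0]); print("line yaw",yaw,"n",k.sum(),len(L),"origin",u*(t0+110)+w*np.polyval(p,t0+110))
g=load("side0"); im=g["image"]
E
```

```text
edge mid: yaw -0.18890931090701407 width 72.49979720166397 origin [469.11796422 335.72395664]
line yaw -0.1897388011147347 n 45 45 origin [469.22572563 336.28759463]
```

send_rows(translation=[[0.025, 0.05, 0], [0.025, 0.05, 0], [0.025, 0.05, 0], [0.025, 0.05, 0], [0.025, 0.05, 0]], rot=[[0, 0, 0.17], [0, 0, 0.17], [0, 0, 0.17], [0, 0, 0.17], [0, 0, 0.17]])

```text
time: 1.35
position: [487.1, -255.2, 240.6]
eef_rot: [-3.141, 0.0, 1.93]
ft_force: [-0.8, -0.6, -0.3]
grip_width: 60.0
gripper_force: 0.0
```

send_rows(translation=[[0.011, 0.055, 0], [0.011, 0.055, 0], [0.011, 0.055, 0], [0.011, 0.055, 0], [0.011, 0.055, -0.02]], rot=[[0, 0, 0.17], [0, 0, 0.17], [0, 0, 0.17], [0, 0, 0.17], [0, 0, 0.17]])

```text
time: 1.98
position: [542.5, 19.9, 221.3]
eef_rot: [3.141, 0.002, 2.78]
ft_force: [0.7, -1.3, -0.7]
grip_width: 59.9
gripper_force: 0.0
```

send_rows(translation=[[0, 0.04, -0.03], [0, 0.02, -0.03], [0, 0.003, -0.03], [0, 0, -0.02], [0, 0, 0]], rot=[[0, 0, 0.17], [0, 0, 0.17], [0, 0, 0], [0, 0, 0], [0, 0, 0]])

```text
time: 2.6
position: [540.7, 81.1, 109.3]
eef_rot: [-3.141, -0.003, 3.115]
ft_force: [-0.3, -0.1, -0.4]
grip_width: 59.8
gripper_force: 0.0
```

send_rows(translation=[[0, 0.001, -0.03], [0, 0, -0.03], [0, 0, -0.015], [0, 0, -0.005], [0, 0, -0.005]], rot=[[0, 0, 0], [0, 0, 0], [0, 0, 0], [0, 0, 0], [0, 0, 0]])

```text
time: 3.22
position: [542.1, 82.3, 26.2]
eef_rot: [3.141, 0.001, 3.115]
ft_force: [0.1, 0.5, 0.0]
grip_width: 60.1
gripper_force: 0.0
```

send_rows(translation=[[0, 0, 0], [0, 0, 0], [0, 0, 0], [0, 0, 0], [0, 0, 0]], rot=[[0, 0, 0], [0, 0, 0], [0, 0, 0], [0, 0, 0], [0, 0, 0]], hand=0.0)

```text
time: 3.85
position: [541.6, 82.2, 25.7]
eef_rot: [-3.142, 0.0, 3.115]
ft_force: [0.2, 0.4, 1.7]
grip_width: 15.4
gripper_force: 25.0
```

send_rows(translation=[[0, 0, 0.03], [0, 0, 0.04], [0.003, -0.04, 0], [0.003, -0.05, 0], [0.003, -0.05, 0]], rot=[[0, 0, 0], [0, 0, 0], [0, 0, 0.02], [0, 0, 0.02], [0, 0, 0.003]])

```text
time: 4.47
position: [550.7, -59.1, 95.8]
eef_rot: [-3.142, 0.0, -3.124]
ft_force: [0.7, -0.3, -0.7]
grip_width: 15.5
gripper_force: 25.0
```

send_rows(translation=[[0.003, -0.05, 0], [0.003, -0.05, 0], [0.003, -0.05, 0], [0.003, -0.045, 0], [0.002, -0.024, 0]], rot=[[0, 0, 0], [0, 0, 0], [0, 0, 0], [0, 0, 0], [0, 0, 0]])

```text
time: 5.1
position: [563.9, -280.0, 95.2]
eef_rot: [-3.141, -0.001, -3.129]
ft_force: [0.8, 0.4, 0.6]
grip_width: 15.5
gripper_force: 25.0
```

send_rows(translation=[[0, 0, 0], [0, 0, -0.02], [0, 0, -0.02], [0, 0, 0], [0, 0, 0]], rot=[[0, 0, 0], [0, 0, 0], [0, 0, 0], [0, 0, 0], [0, 0, 0]])

```text
time: 5.72
position: [564.8, -275.8, 55.4]
eef_rot: [3.141, -0.0, -3.124]
ft_force: [0.3, -0.1, -0.6]
grip_width: 15.4
gripper_force: 25.0
```

```bash
python3 - <<'E'
from cell import ctrl
import cv2
for n,s in(("top",(160,260,320,440)),("side",(120,200,220,360))):
    f=ctrl.grab_frame(n); a,b,c,d=s
    cv2.imwrite(f"pics/{n}1.png",cv2.resize(f["image"][a:b,c:d,::-1],None,fx=5,fy=5))
print(ctrl.read_state()["position"])
a=cv2.imread("pics/top1.png");b=cv2.imread("pics/side1.png")
import numpy as np
b=cv2.resize(b,(600,343)); cv2.imwrite("pics/both1.png",cv2.resize(np.vstack([cv2.resize(a,(600,500)),b]),(420,590)))
E
```

```text
[ 565.01796055 -276.43927295   55.98774514]
```

View pics/both1.png

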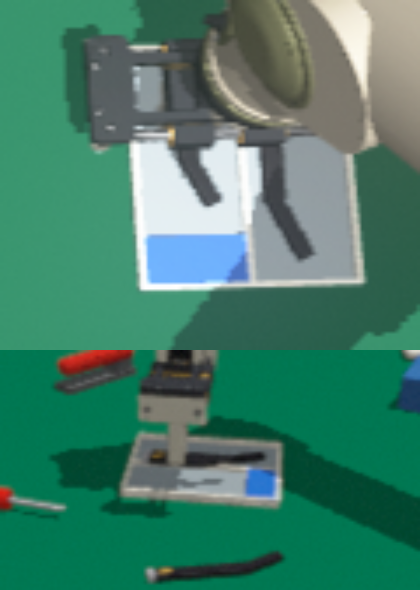

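The short temple's tail, at (205,195), hangs above the short row and clear of the blue filler. I'll lower it and release.

send_rows(translation=[[0, 0, -0.015], [0, 0, -0.006], [0, 0, -0.003], [0, 0, -0.002], [0, 0, 0]], rot=[[0, 0, 0], [0, 0, 0], [0, 0, 0], [0, 0, 0], [0, 0, 0]])

```text
time: 6.45
position: [564.7, -276.8, 29.8]
eef_rot: [-3.141, 0.0, -3.125]
ft_force: [0.2, -0.1, -0.5]
grip_width: 15.4
gripper_force: 25.0
```

send_rows(translation=[[0, 0, 0], [0, 0, 0], [0, 0, 0], [0, 0, 0], [0, 0, 0]], rot=[[0, 0, 0], [0, 0, 0], [0, 0, 0], [0, 0, 0], [0, 0, 0]], hand=0.028)

```text
time: 7.08
position: [564.6, -276.8, 29.6]
eef_rot: [-3.142, 0.0, -3.125]
ft_force: [-0.2, 0.0, 0.1]
grip_width: 28.0
gripper_force: 0.0
```

send_rows(translation=[[0, 0, 0.01], [0, 0, 0.03], [0, 0, 0.04], [0, 0.03, 0.01], [0, 0.05, 0]], rot=[[0, 0, 0], [0, 0, 0], [0, 0, 0], [0, 0, 0.1], [0, 0, 0.1]])

```text
time: 7.7
position: [565.1, -197.9, 121.3]
eef_rot: [-3.139, 0.002, -2.926]
ft_force: [1.4, 0.8, 0.3]
grip_width: 27.7
gripper_force: 0.0
```

send_rows(translation=[[-0.016, 0.045, 0], [-0.016, 0.045, 0], [-0.0155, 0.031, 0], [0, 0, 0], [0, 0, 0]], rot=[[0, 0, 0.05], [0, 0, 0.05], [0, 0, 0], [0, 0, 0], [0, 0, 0]], hand=0.06)

```text
time: 8.32
position: [517.6, -76.4, 120.1]
eef_rot: [-3.141, 0.0, -2.826]
ft_force: [0.5, -0.8, 0.3]
grip_width: 60.0
gripper_force: 0.0
```

```bash
python3 - <<'E'
from cell import ctrl
from h import *
f=ctrl.grab_frame("top"); g=ctrl.grab_frame("side"); print(ctrl.read_state()["position"],ctrl.read_state()["eef_rot"])
print([np.round(x,3) for x in temple(g,(290,193),149)])
cv2.imwrite("pics/b2.png",np.hstack([cv2.resize(x["image"][a:b,c:d,::-1],(400,400)) for x,a,b,c,d in((f,130,260,310,440),(g,130,250,230,350))]))
E
```

```text
[517.59607816 -76.86025095 119.7153715 ] [-3.14104263e+00  2.47229670e-04 -2.82704848e+00]
[array([519.225, -76.518]), np.float64(0.31), np.float64(146.533), np.float64(-16.778), np.int64(165)]
```

View pics/b2.png

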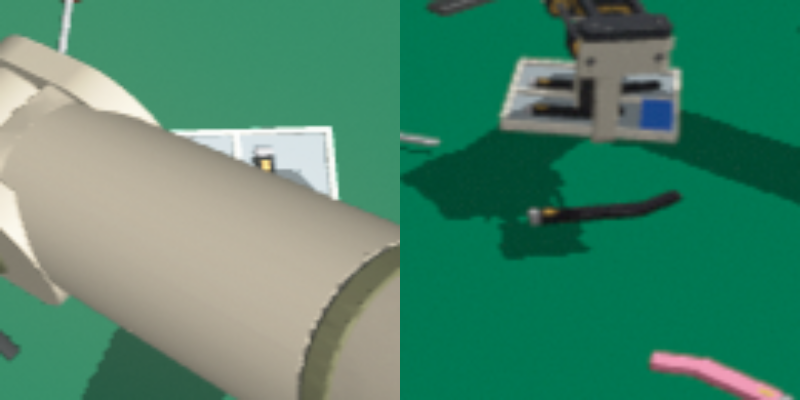

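The side view shows the short temple's hinge lying in the short row at (545,105) and the long temple undisturbed at (610,210). I'll grasp the long one.

send_rows(translation=[[0, 0, -0.04], [0, 0, -0.035], [0, 0, -0.012], [0, 0, -0.005], [0, 0, -0.003]], rot=[[0, 0, 0], [0, 0, 0], [0, 0, 0], [0, 0, 0], [0, 0, 0]])

```text
time: 9.05
position: [517.6, -75.9, 25.1]
eef_rot: [-3.141, 0.001, -2.826]
ft_force: [-0.0, 0.6, -0.3]
grip_width: 60.0
gripper_force: 0.0
```

send_rows(translation=[[0, 0, 0], [0, 0, 0], [0, 0, 0], [0, 0, 0], [0, 0, 0]], rot=[[0, 0, 0], [0, 0, 0], [0, 0, 0], [0, 0, 0], [0, 0, 0]], hand=0.0, grip_force=45)

```text
time: 9.68
position: [517.2, -75.9, 24.7]
eef_rot: [-3.141, 0.0, -2.825]
ft_force: [-0.9, -0.3, 1.9]
grip_width: 15.3
gripper_force: 45.0
```

send_rows(translation=[[0, 0, 0.03], [0, 0, 0.04], [0, 0, 0.01], [0, 0, 0], [0, 0, 0]], rot=[[0, 0, 0], [0, 0, 0], [0, 0, 0], [0, 0, 0], [0, 0, 0]])

```text
time: 10.3
position: [516.6, -75.9, 103.6]
eef_rot: [3.141, -0.001, -2.825]
ft_force: [0.8, 0.4, -0.8]
grip_width: 14.9
gripper_force: 44.9
```

send_rows(translation=[[-0.006, 0.035, 0], [-0.007, 0.048, 0], [-0.007, 0.048, 0], [-0.007, 0.048, 0], [-0.007, 0.048, 0]], rot=[[0, 0, -0.06], [0, 0, -0.06], [0, 0, -0.06], [0, 0, -0.06], [0, 0, -0.06]])

```text
time: 10.92
position: [482.3, 152.6, 103.5]
eef_rot: [-3.141, -0.002, -3.127]
ft_force: [-0.3, -0.3, -0.2]
grip_width: 15.4
gripper_force: 44.9
```

send_rows(translation=[[-0.007, 0.048, 0], [-0.007, 0.048, 0], [-0.007, 0.048, 0], [-0.007, 0.044, 0], [0, 0, 0]], rot=[[0, 0, -0.06], [0, 0, -0.06], [0, 0, -0.06], [0, 0, -0.026], [0, 0, 0]])

```text
time: 11.55
position: [453.3, 343.4, 103.7]
eef_rot: [3.14, -0.002, 2.957]
ft_force: [0.2, 0.4, 0.3]
grip_width: 15.2
gripper_force: 44.9
```

send_rows(translation=[[0, 0, -0.02], [0, 0, -0.02], [0, 0, -0.01], [0, 0, 0], [0, 0, 0]], rot=[[0, 0, 0], [0, 0, 0], [0, 0, 0], [0, 0, 0], [0, 0, 0]])

```text
time: 12.18
position: [455.3, 339.2, 54.9]
eef_rot: [3.141, 0.0, 2.952]
ft_force: [-0.1, 1.4, -0.7]
grip_width: 15.0
gripper_force: 44.9
```

```bash
python3 - <<'E'
from cell import ctrl
from h import *
f=ctrl.grab_frame("top"); g=ctrl.grab_frame("side"); print(ctrl.read_state()["position"],ctrl.read_state()["eef_rot"])
for n,x in(("top2",f),("side2",g)): np.savez(f"pics/{n}.npz",**x)
cv2.imwrite("pics/b3.png",np.hstack([cv2.resize(x["image"][a:b,c:d,::-1],(400,400),interpolation=cv2.INTER_CUBIC) for x,a,b,c,d in((f,160,285,90,215),(g,235,355,200,320))]))
m=(f["image"].sum(2)<170).astype(np.uint8)
uv=(233,210)
E
```

```text
[455.42810232 339.28119468  55.19059519] [3.14101112e+00 6.76655548e-04 2.95155643e+00]
```

View pics/b3.png

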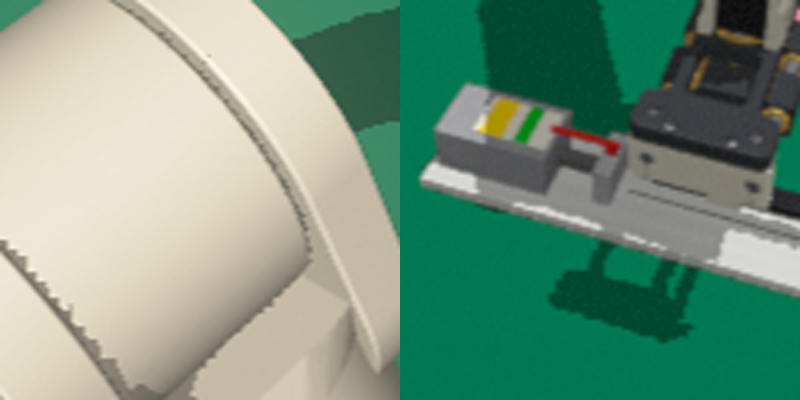

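The top view is blocked by the arm. The side view shows the gripper over the bed, with the pointer at (590,140) at rest. I'll cross-check the line and the placed short temple while lowering.

send_rows(translation=[[0, 0, -0.01], [0, 0, -0.006], [0, 0, -0.004], [0, 0, -0.002], [0, 0, 0]], rot=[[0, 0, 0], [0, 0, 0], [0, 0, 0], [0, 0, 0], [0, 0, 0]])

```text
time: 12.9
position: [454.9, 339.2, 32.7]
eef_rot: [-3.141, 0.0, 2.952]
ft_force: [-1.1, -0.8, 2.6]
grip_width: 15.1
gripper_force: 44.9
```

```bash
python3 - <<'E'
from cell import ctrl
from h import *
g0=load("side0"); o=np.array([469.2,336.1]);a=-.189;u=np.array([np.cos(a),np.sin(a)]);w=np.array([-u[1],u[0]])
im=g0["image"].sum(2).astype(float)
# sample the line in side view: jig-frame profile
uu,vv=np.meshgrid(np.arange(200,360),np.arange(250,335)); uv=np.c_[uu.ravel(),vv.ravel()]
P=cast(g0,uv,8)-o; x=P@u;y=P@w; V=im[uv[:,1],uv[:,0]]
for k in range(-90,50,20):
    i=(x>k)&(x<k+20)&(abs(y)<9); wt=np.clip(np.median(V[i])-V[i]-15,0,None); j=(x>k)&(x<k+20)&(abs(y)<60)&(V>450)
    print(k,"line y",(wt*y[i]).sum()/wt.sum(),"edges",y[j].min(),y[j].max())
f=load("top2"); dark=(f["image"].max(2)<75).astype(np.uint8)
h=cv2.cvtColor(f["image"],cv2.COLOR_RGB2HSV)
m=((f["image"].max(2)<75)|((h[...,0]<30)&(h[...,1]>90))).astype(np.uint8)
for uv in((372,200),(398,205)):
    try: print("tray temple",[np.round(q,3) for q in temple(f,uv,107 if uv[0]<380 else 149,10,m)])
    except Exception as e: print(e)
g=ctrl.grab_frame("side"); np.savez("pics/side3.npz",**g)
cv2.imwrite("pics/b4.png",np.hstack([cv2.resize(q["image"][a:b,c:d,::-1],(400,400),interpolation=cv2.INTER_CUBIC) for q,a,b,c,d in((f,160,250,350,440),(g,235,355,200,320))]))
E
```

```text
-90 line y -0.6341874616359486 edges -35.032866582942944 35.20915714780689
-70 line y -0.6543843738657327 edges -34.894116424415905 35.34082930681109
-50 line y -0.54106310980377 edges -34.67705916514189 35.20705240667565
-30 line y -0.576817581624144 edges -34.970745354670576 35.34061853340035
-10 line y -0.5654186358051795 edges -34.82812870264776 35.340401567860994
10 line y -0.39036552769165245 edges -34.90584051685346 35.2026557736419
30 line y -0.5470895192971436 edges -34.681850123594685 35.340178133255634
tray temple [array([ 601.438, -270.759]), np.float64(3.084), np.float64(13.204), np.float64(0.0), np.int64(6)]
tray temple [array([ 610.088, -339.145]), np.float64(3.074), np.float64(18.471), np.float64(-0.0), np.int64(8)]
```

View pics/b4.png

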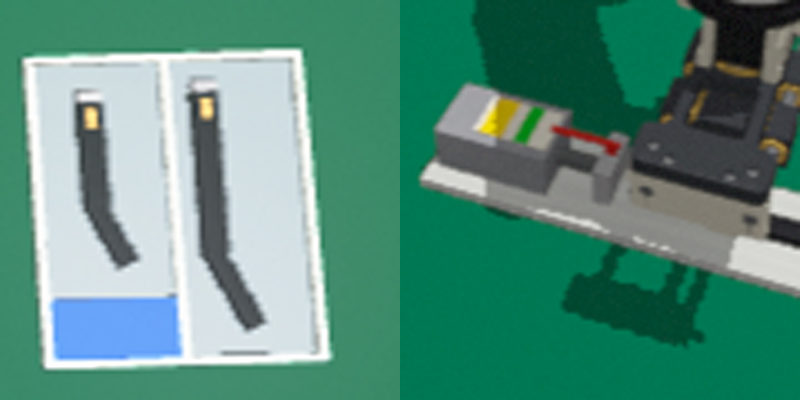

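The left half shows the short temple lying flat in the short row at (100,180), clear of the filler, with the stored temple untouched at (220,200). The right half shows the pointer still at rest. The jig line agrees to about 0.5 mm in both views. I'll advance along it to contact.

send_rows(translation=[[0.003, -0.0006, 0], [0.003, -0.0006, 0], [0.003, -0.0006, 0], [0.003, -0.0006, 0], [0.003, -0.0005, 0]], rot=[[0, 0, 0], [0, 0, 0], [0, 0, 0], [0, 0, 0], [0, 0, 0]])

```text
time: 13.58
position: [470.0, 336.5, 32.7]
eef_rot: [3.141, -0.0, 2.952]
ft_force: [-4.3, 0.7, 6.2]
grip_width: 15.3
gripper_force: 44.9
```

send_rows(translation=[[0.002, -0.0004, 0], [0.002, -0.0004, 0], [0.002, -0.0004, 0], [0.002, -0.0004, 0], [0.002, -0.0004, 0]], rot=[[0, 0, 0], [0, 0, 0], [0, 0, 0], [0, 0, 0], [0, 0, 0]])

```text
time: 14.2
position: [477.4, 335.1, 32.7]
eef_rot: [-3.142, -0.003, 2.954]
ft_force: [-12.7, 2.0, 10.1]
grip_width: 15.3
gripper_force: 44.9
```

```bash
python3 - <<'E'
from cell import ctrl
from h import *
g=ctrl.grab_frame("side"); s=ctrl.read_state(); print(s["position"],s["eef_rot"],s["ft_force"],s["torque"])
cv2.imwrite("pics/b5.png",cv2.resize(g["image"][245:325,200:310,::-1],(770,560),interpolation=cv2.INTER_CUBIC))
E
```

```text
[477.5873112  335.09092356  32.68599917] [-3.14157521 -0.00324341  2.95349664] [-11.32403783   1.60382558   9.28856124] [ 0.46872043  2.61832854 -0.05455088]
```

View pics/b5.png

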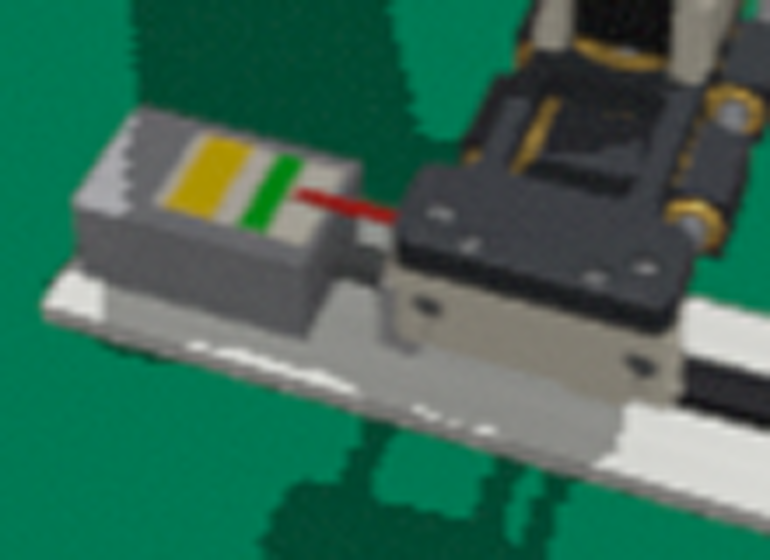

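The pointer tip is at (297,195), just short of the green band's near edge, so the stop is back about 7 mm. The extra force is bed friction from pressing down. I'll ease up slightly and creep on.

send_rows(translation=[[0, 0, 0.0004], [0, 0, 0.0004], [0.001, -0.0002, 0], [0.001, -0.0002, 0], [0, 0, 0]], rot=[[0, 0, 0], [0, 0, 0], [0, 0, 0], [0, 0, 0], [0, 0, 0]])

```text
time: 14.88
position: [480.6, 334.2, 32.8]
eef_rot: [-3.141, -0.002, 2.953]
ft_force: [-6.3, 2.7, -0.9]
grip_width: 14.9
gripper_force: 44.9
```

send_rows(translation=[[0.001, -0.0002, 0], [0.001, -0.0002, 0], [0.001, -0.0002, 0], [0.001, -0.0002, 0], [0.001, -0.0002, 0]], rot=[[0, 0, 0], [0, 0, 0], [0, 0, 0], [0, 0, 0], [0, 0, 0]])

```text
time: 15.5
position: [484.7, 333.4, 32.8]
eef_rot: [-3.141, -0.003, 2.953]
ft_force: [-10.3, 3.3, 0.9]
grip_width: 15.1
gripper_force: 44.9
```

send_rows(translation=[[0, 0, 0], [0, 0, 0], [0, 0, 0], [0, 0, 0], [0, 0, 0]], rot=[[0, 0, 0], [0, 0, 0], [0, 0, 0], [0, 0, 0], [0, 0, 0]])

```text
time: 16.12
position: [484.8, 333.3, 32.8]
eef_rot: [-3.141, -0.003, 2.953]
ft_force: [-8.5, 2.4, -0.1]
grip_width: 15.1
gripper_force: 44.9
```

```bash
python3 - <<'E'
from cell import ctrl
from h import *
F=[]
for k in range(4):
    g=ctrl.grab_frame("side"); s=ctrl.read_state(); F.append(s["ft_force"])
print(s["position"],s["eef_rot"],np.mean(F,0),s["time"])
cv2.imwrite("pics/b6.png",cv2.resize(g["image"][245:325,200:310,::-1],(770,560),interpolation=cv2.INTER_CUBIC))
o=np.array([469.2,336.1]);a=-.189;u=np.array([np.cos(a),np.sin(a)]);w=np.array([-u[1],u[0]])
def tip(im,n):
    h=cv2.cvtColor(im["image"],cv2.COLOR_RGB2HSV); m=((h[...,0]<6)|(h[...,0]>172))&(h[...,1]>150)&(h[...,2]>90)
    m[:240]=0;m[330:]=0;m[:,:200]=0;m[:,320:]=0
    ys,xs=np.nonzero(m);P=cast(im,np.c_[xs,ys],42)-o; x=P@u
    G=(h[...,0]>50)&(h[...,0]<68)&(h[...,1]>170);G[:240]=0;G[330:]=0;G[:,:200]=0;G[:,320:]=0
    ys,xs=np.nonzero(G);Q=(cast(im,np.c_[xs,ys],40)-o)@u
    print(n,"tip x",x.max(),"n",len(x),"green",len(Q),np.percentile(Q,[3,97]) if len(Q) else "")
tip(load("side0"),"rest");tip(g,"now")
E
```

```text
[484.83170813 333.32839201  32.75909068] [-3.14104557 -0.00328538  2.95332812] [-8.93990928  2.43673773  0.07565988] 16.325
rest tip x 99.55762647654355 n 35 green 28 [113.60977208 118.74082102]
now tip x 112.3221314362166 n 19 green 23 [113.43607549 119.17473355]
```

View pics/b6.png

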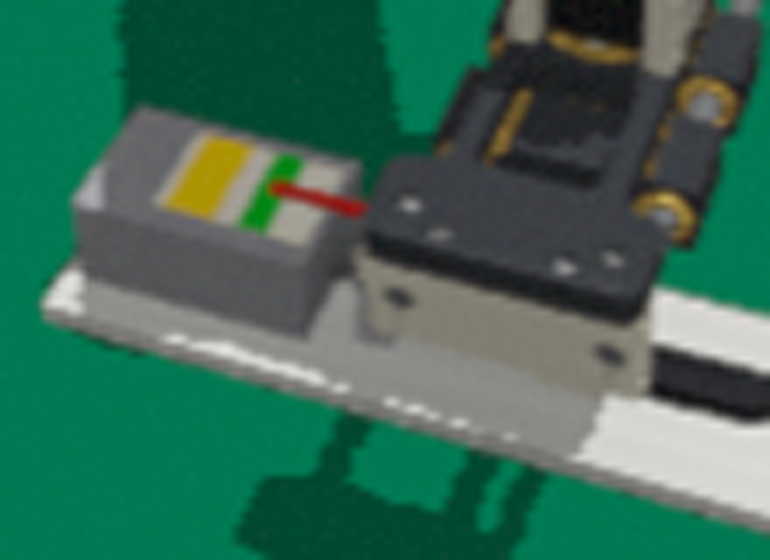

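The pointer tip, at (272,188), stands in the middle of the green band. The push is about 9.3 N, there is almost no load on the bed, and the grip holds steady. I'm handing the job in.

```bash
python3 -c "
from cell import ctrl
print(ctrl.sign_off())"
```

```text
the job is handed in; nothing more can be done
None
```

I handed the job in at about 16 s: the short temple lies released in the short row, and the long temple is still gripped on the jig, pushing the stop at about 9.3 N with the pointer tip in the green band; no verdict came back.

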